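Knock the jammed die spacer out of its holder

ROBOT

A 6-joint arm with a two-finger parallel gripper is mounted at the origin on the work surface. World frame = base frame: x ahead of the robot, y to its left, z up, the work surface at z = 0. Lengths are in m, angles in rad, forces in N, time in s.
With the tool pointing down it reaches from about 0.275 to 1 m from the base axis. Payload 8.4 kg.
Tool frame: the origin (TCP) lies between the finger pads; the fingertips stand 14 mm ahead of it and the grasp point (between the pads) lies 5 mm behind it; x points along the fingers, y is the direction in which the jaws open and shut, and the axes are right-handed (so a half turn about x gives the same grasp; the last joint's range is limited). The gripper opens to 85 mm and grips with 20 to 120 N. Pads are 22 mm wide; open, the fingers measure 114 mm over their backs; the gripper's body (76 mm by 85 mm) begins 54 mm behind the grasp point. The pads swing forward as they close: fully open they stand 13 mm farther back than shut.
Start: joints at [-1.279, 0.353, 1.633, -0, 1.155, -0.002], TCP at [0.181, -0.598, 0.245] pointing down, gripper open.
Joint ranges: [-2.63, 2.63], [-0.92, 2.1], [0.06, 2.66], [-1.3, 4.44], [0, 2.69], [-3.02, 3.02]. Speed limits (rad/s): [2.22, 2.22, 2.79, 3.14, 3.14, 3.14].

INTERFACE

Orientations are given as a unit quaternion [w, x, y, z].
In Python, from station import arm gives the robot as it stands.
- The arm moves only by the tool drive_tool, never from a script. Its arguments are lists of equal length, an entry for each row: "slide": the shift along the tool's x, y, z in m, a list of three; "yaw": the turn about the tool's x in rad. In form: {"slide": [[tx, ty, tz], ...], "yaw": [yaw, ...]}. A call has 1 to 12 rows; each row is the pose to reach, as a shift and turn from the pose commanded when the call began, along the tool's axes at that moment; what a row does not reach only later rows make up. A row lasts 1/8 s, in which the tool goes at most 62.5 mm and 10.7 degrees, less where a joint would pass 70% of its speed; a pose out of reach is approached as far as the arm can. A call with a gripper value outside its range is refused whole. "fingers" is the closure, from 0 (fully open) to 1 (shut), set as the call begins (left out, the last holds). The fingers move at their own pace and stop on an object; "squeeze" is the grip in N (left out, the last holds). Time passes only in rows, so rows that repeat a pose let the fingers close. It gives the time, the measured TCP pose, the force and the opening at its end, in the units of the state.
- arm.read_state(): the state, without advancing time (a new reading comes with each control period).
- arm.capture(name): name is "side" or "top" or "wrist"; returns a dict with "frame" (480x640x3 uint8, red, green, blue), "range_z" (480x640 float32, m along the optical axis (not along the pixel's ray), 0 where there is no reading), "intrinsics" (3x3 intrinsics, pixels), "rvec" (rotation vector, rad) and "tvec" (3), from world to camera coordinates, as OpenCV has them. Camera axes: x right, y down, z forward; pixel columns grow to the right and rows downward; lengths in m; the calibration is good to about 2 mm. A picture is of the moment at which its call begins.
- arm.finish_job(): hands the job in, once; it reports no verdict.
Trained networks look in a picture, given as the dict that the camera call returned (one of the last four; its "shot" number tells which), for a name from the list of things; names that differ only in an ending like _2 or _b are one class to them, and where a whole thing is asked for, a point or a joint stands for the part that bears it (a point fixed in the world has none). Each returns a list of dicts, best first, with "confidence" (0 to 1); they miss things now and then, are a little off and sometimes report something else, mostly with a low value. They report only what shows in the picture. A call takes as long as a camera call. They do not tell look-alikes from the thing itself.
- arm.boxes_of(query, picture): "extent" ([left, top, right, bottom] as shares, 0 to 1, of the picture: columns of its width, rows of its height, round what is visible of it).
The state is a dict: "clock": time; "qpos": joint angles; "joint_vel": joint speeds; "tau": joint torques, N m; "tool_pos": TCP position; "ee_rot": TCP orientation; "ft_force": force on the tool from outside, world axes, zero at the start; "wrist_torque": the same for the moment, N m; "gripper_width": finger opening in m.
Only numpy, scipy, OpenCV 4.12 (cv2) and the standard library are available. Lean on these libraries where they do the work, as an engineer would, in place of code of your own. Each camera call takes 0.05 s, during which the arm holds its last target. There are 200 camera calls.

TASK

The aluminium spacer has jammed between the two jaws of the spring-jaw holder. Pick up the long white plastic block and use its end to knock the spacer sideways along the jaws, from the side without a ledge, until it is right out of the jaws and standing on the holder's open ledge; do not take hold of the spacer while it is still in the jaws. Lay the block flat on the bench, then lift the spacer out and set it down gently in the steel tray.

Things in the scene. Friction and masses are not known exactly. Their poses are not given: they have to be found in the camera images.
- holder: Fixed holder, dark steel jaws on a grey plate; origin on the bench under the jaws' middle. Jaws: x -18 to 18 mm, tops at z 42, beyond y -22 (to -44) and +22 (to +56; sprung, closes 1 mm when empty). Base plate 116 wide, top z 12, x -24 to 118: the open ledge is x 18 to 118. Enter the channel from -x, push towards +x; the spacer is clear of the jaws once its centre passes x = 38. Sliding it takes about 7 to 14 N.
- spacer_mid (a point): The jammed spacer: an aluminium block 40 mm (its x, along the jaws) by 44 mm (its y, across) by 30 mm high with a 16 mm upright through hole, about 140 g. The point is its centre, half-way up. At the start it stands on the holder's base plate between the jaws, axes along the holder's, top flush with the jaws.
- block_mid (a point): The knocking block: a plain white plastic bar 150 mm long (its x) by 26 mm wide (its y) by 30 mm high, about 100 g, lying loose on the bench. The point is its centre, half-way up.
- tray_in (a point): Square open steel tray, 150 x 150 mm outside, walls 25 mm high and 5 mm thick, fixed to the bench; its axes run along its sides. The point is the centre of its inner floor, 5 mm above the bench.
Mind the look-alikes: they are no part of the job. What is shaped like the part that bears spacer_mid but blue or yellow is not meant.

How it is judged:
By the outcome, as a careful person would: the job done as asked, in the order asked, and still so for the second after the job is handed in, with the robot touching nothing.
It also fails if it takes over 70 s, if anything falls off the work surface, if the arm or the gripper's body presses on something with over 40 N, if the wrist force passes 120 N, or if a joint passes its speed limit or range.

## Working session

There is one attempt and no reset: what is moved stays moved. The work goes in short steps, Python scripts to look and compute and a tool call to move; the robot and the scene stay as the last step left them, time stands still between calls to the robot, and variables do not carry over. Pictures are saved under pics/ and viewed, about 8 in all and at most 12, crops included, and the job is handed in when it is done.

Besides the shell and the picture viewer there is one more tool, called as name(argument=value, ...), one argument or row to a line, values as JSON. drive_tool: Moves the arm, as the interface text tells. Its arguments: {"type":"object","properties":{"slide":{"type":"array"},"yaw":{"type":"array"},"fingers":{"type":"number"},"squeeze":{"type":"number"}},"required":["slide","yaw"]}

```bash
mkdir -p pics; cat > h.py <<'E'
import numpy as np, cv2
from station import arm
def cap(n,f=None):
    d=arm.capture(n)
    if f: cv2.imwrite('pics/'+f,cv2.cvtColor(d['frame'],cv2.COLOR_RGB2BGR))
    return d
def cloud(d):
    K=np.array(d['intrinsics']);R=cv2.Rodrigues(np.array(d['rvec'],float))[0];t=np.array(d['tvec'],float).ravel()
    z=d['range_z'];v,u=np.mgrid[:480,:640]
    p=np.stack([(u-K[0,2])/K[0,0]*z,(v-K[1,2])/K[1,1]*z,z],-1)
    w=(p-t)@R; w[z==0]=np.nan
    return w
def box(d,q):
    for b in arm.boxes_of(q,d):
        e=np.array(b['extent'])*[640,480,640,480]; print(q,e.round(),round(b['confidence'],2))
E
python3 - <<'E'
from h import *
for n in ['top','side']:
    d=cap(n,n+'1.png')
    for q in ['holder','spacer_mid','block_mid','tray_in']: box(d,q)
    np.save(n+'.npy',cloud(d)); np.save(n+'_rgb.npy',d['frame'])
print(arm.read_state())
E
```

```text
holder [299. 160. 398. 263.] 0.57
spacer_mid [321. 221. 351. 252.] 0.7
spacer_mid [238. 212. 266. 238.] 0.68
spacer_mid [236. 143. 267. 174.] 0.6
spacer_mid [382. 304. 417. 335.] 0.55
block_mid [474. 263. 509. 357.] 0.78
tray_in [ 86. 245. 178. 339.] 0.74
holder [278. 224. 359. 268.] 0.97
spacer_mid [402. 234. 427. 258.] 0.94
spacer_mid [262. 260. 291. 295.] 0.76
spacer_mid [314. 227. 342. 258.] 0.67
spacer_mid [217. 251. 241. 276.] 0.58
block_mid [401. 200. 466. 233.] 0.81
tray_in [173. 321. 325. 438.] 0.86
{'clock': 0.5, 'qpos': array([-1.27938154e+00,  3.53045814e-01,  1.63346852e+00,  1.69682201e-05,
        1.15516335e+00, -2.41427630e-03]), 'joint_vel': array([-0.00045304, -0.00034326, -0.00047243,  0.00071698, -0.00119648,
        0.00047395]), 'tau': array([ 8.94660716e-04, -6.04700375e+01, -3.42181134e+01,  3.51854464e-05,
        2.28954741e-03, -2.22798360e-05]), 'tool_pos': array([ 0.18100047, -0.59818834,  0.24522297]), 'ee_rot': array([ 0.10347802,  0.6994909 ,  0.10353911, -0.6994887 ]), 'ft_force': array([ 0.05505714,  1.45116902, -0.79687108]), 'wrist_torque': array([-0.01247316,  0.0485225 , -0.00038037]), 'gripper_width': 0.08517367337505664}
```

View pics/top1.png

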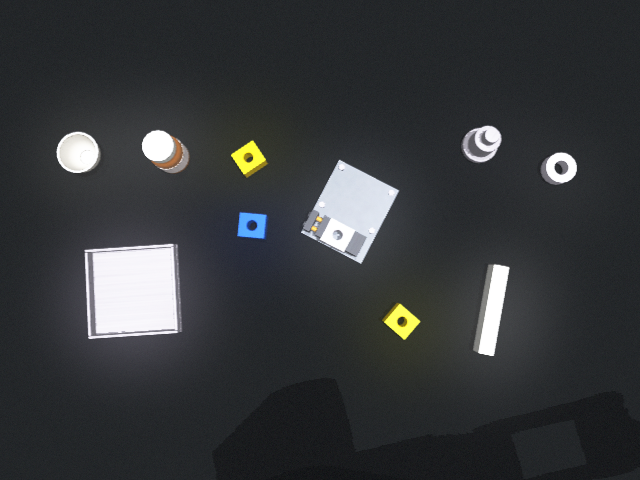

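View pics/side1.png

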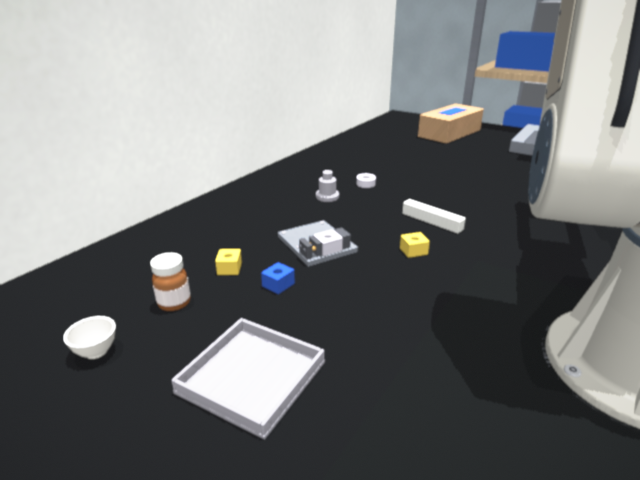

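The top view shows the holder at (350,212) with its ledge up and to the right. The spacer is at (338,236), the block at (491,310) and the tray at (132,290). The yellow and blue blocks are decoys. Next I'll measure them in the depth cloud.

```bash
python3 - <<'E'
from h import *
w=np.load('top.npy'); rgb=np.load('top_rgb.npy').astype(int)
def rect(name,l,t,r,b,z0,z1,f=None):
    m=np.zeros((480,640),bool); m[t:b,l:r]=1
    m&=(w[...,2]>z0)&(w[...,2]<z1)
    if f is not None: m&=f
    p=w[m]; R=cv2.minAreaRect((p[:,:2]*1000).astype(np.float32))
    print(name,len(p),'c',np.round(R[0],1),'s',np.round(R[1],1),'a',round(R[2],2),'z',np.percentile(p[:,2],[5,50,95]).round(4))
rect('plate',290,150,410,270,.006,.06)
rect('jaws',290,150,410,270,.032,.06)
br=rgb.min(-1)>150
rect('spacer',315,215,358,255,.034,.06,br)
rect('block',465,255,515,365,.02,.045)
rect('block26',465,255,515,365,.026,.045)
rect('tray',75,235,190,350,.012,.05)
for v,u in [(236,338),(200,350),(310,491),(290,132),(400,100)]: print(u,v,w[v,u].round(4))
E
```

```text
plate 5593 c [590.7 -43.3] s [116.9 142.2] a 62.77 z [0.0084 0.011  0.0413]
jaws 1199 c [550.8 -15.6] s [101.8  40.1] a 62.62 z [0.038  0.0404 0.0425]
spacer 770 c [545.4 -26.1] s [77.1 40.1] a 62.62 z [0.0381 0.0404 0.0426]
block 1551 c [ 426.6 -280.8] s [ 27.5 149.7] a 79.14 z [0.0241 0.0281 0.0305]
block26 1379 c [ 426.7 -280.7] s [ 26.9 149.7] a 79.63 z [0.0265 0.0284 0.0305]
tray 1526 c [451.3 323.4] s [150.1 152. ] a 4.36 z [0.0137 0.0225 0.0255]
338 236 [ 0.5474 -0.0246  0.0109]
350 200 [ 0.6094 -0.0447  0.0103]
491 310 [ 0.4261 -0.2772  0.0297]
132 290 [0.4517 0.3283 0.0035]
100 400 [ 2.637e-01  3.793e-01 -3.000e-04]
```

```bash
cat >> h.py <<'E'
def go(x,y,z,yh=None):
    "tool-frame slide & yaw for TCP target; yh = wanted heading of tool y, deg"
    s=arm.read_state(); w_,a,b,c=s['ee_rot']
    from scipy.spatial.transform import Rotation as Ro
    R=Ro.from_quat([a,b,c,w_]).as_matrix()
    d=np.array([x,y,z])-s['tool_pos']; h=np.degrees(np.arctan2(R[1,1],R[0,1]))
    yaw=0 if yh is None else -np.radians((yh-h+180)%360-180)
    print('t',round(s['clock'],2),'pos',s['tool_pos'].round(4),'head',round(h,2),'tilt',R[2].round(3),'slide',(R.T@d).round(4),'yaw',round(yaw,4),'F',s['ft_force'].round(1),'w',round(s['gripper_width'],4))
E
python3 -c "
from h import *
go(.4168,-.279,.12,-100.6)"
```

```text
t 0.5 pos [ 0.181  -0.5982  0.2452] head -73.17 tilt [-1. -0. -0.] slide [ 0.1252 -0.2372 -0.3181] yaw 0.4788 F [ 0.1  1.5 -0.8] w 0.0852
```

drive_tool(
  slide=[
    [0.125,-0.237,-0.318],
    [0.125,-0.237,-0.318],
    [0.125,-0.237,-0.318],
    [0.125,-0.237,-0.318],
    [0.125,-0.237,-0.318],
    [0.125,-0.237,-0.318],
    [0.125,-0.237,-0.318],
    [0.125,-0.237,-0.318],
    [0.125,-0.237,-0.318],
    [0.125,-0.237,-0.318],
    [0.125,-0.237,-0.318],
  ],
  yaw=[0.479,0.479,0.479,0.479,0.479,0.479,0.479,0.479,0.479,0.479,0.479],
  fingers=0,
  squeeze=80,
)

```text
clock: 1.88
tool_pos: [0.4164, -0.2802, 0.1206]
ee_rot: [-0.066, 0.704, -0.066, -0.704]
ft_force: [0.6, 0.6, 0.4]
gripper_width: 0.0853
```

```bash
python3 -c "
from h import *
go(.4168,-.279,.018,-100.6)
d=cap('wrist','w1.png')
w=cloud(d); m=(w[...,2]>.022)&(w[...,2]<.04); p=w[m]; print(len(p)); print(cv2.minAreaRect((p[:,:2]*1000).astype(np.float32)))"
```

```text
t 1.88 pos [ 0.4164 -0.2802  0.1206] head -100.7 tilt [-1.     0.    -0.001] slide [ 1.026e-01 -1.300e-03 -1.000e-04] yaw -0.0017 F [0.6 0.6 0.4] w 0.0853
16860
((439.1991271972656, -204.52020263671875), (189.32586669921875, 149.2778778076172), 80.3211898803711)
```

View pics/w1.png

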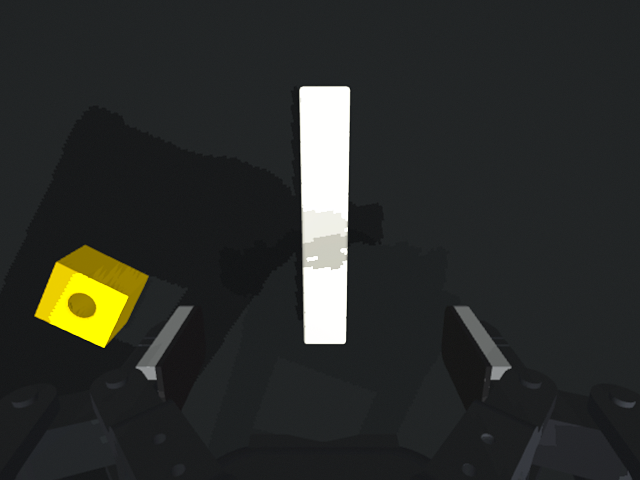

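The wrist view shows the block upright at column 325, rows 87–343. It lies midway between the fingers (190 and 455) and parallel to them, so I can descend.

drive_tool(
  slide=[
    [0.04,-0.001,0],
    [0.08,-0.001,0],
    [0.095,-0.001,0],
    [0.102,-0.001,0],
    [0.102,-0.001,0],
  ],
  yaw=[0,0,0,0,0],
)

```text
clock: 2.55
tool_pos: [0.4172, -0.2787, 0.0187]
ee_rot: [-0.065, 0.704, -0.066, -0.704]
ft_force: [0.3, -0.8, -0.4]
gripper_width: 0.0854
```

drive_tool(
  slide=[
    [0,0,0],
    [0,0,0],
    [0,0,0],
    [0,0,0],
    [0,0,0],
    [0,0,0],
    [0,0,0],
    [0,0,0],
  ],
  yaw=[0,0,0,0,0,0,0,0],
  fingers=1,
  squeeze=80,
)

```text
clock: 3.55
tool_pos: [0.4173, -0.2786, 0.019]
ee_rot: [-0.065, 0.704, -0.066, -0.704]
ft_force: [-0.7, 0.2, 7.9]
gripper_width: 0.0245
```

drive_tool(
  slide=[
    [-0.02,0,0],
    [-0.06,0,0],
    [-0.12,0,0],
    [-0.12,0,0],
  ],
  yaw=[0,0,0,0],
)

```text
clock: 4.05
tool_pos: [0.4193, -0.2799, 0.1425]
ee_rot: [-0.064, 0.707, -0.067, -0.702]
ft_force: [0.3, -0.4, -1.0]
gripper_width: 0.025
```

```bash
python3 -c "
from h import *
H=np.radians(-27.2); ex=np.array([np.cos(H),np.sin(H)]); o=np.array([.5489,-.0218])
g=o-0.125*ex; print(g)
go(*g,.138,-117.2)"
```

```text
[0.43772295 0.03533724]
t 4.05 pos [ 0.4193 -0.2799  0.1425] head -100.61 tilt [-1.     0.003 -0.007] slide [ 0.0032 -0.3132  0.0399] yaw 0.2896 F [ 0.3 -0.4 -1. ] w 0.025
```

drive_tool(
  slide=[
    [0.0,-0.313,0.04],
    [0.0,-0.313,0.04],
    [0.0,-0.313,0.04],
    [0.0,-0.313,0.04],
    [0.0,-0.313,0.04],
    [0.0,-0.313,0.04],
    [0.0,-0.313,0.04],
    [0.0,-0.313,0.04],
    [0.0,-0.313,0.04],
    [0.0,-0.313,0.04],
  ],
  yaw=[0.29,0.29,0.29,0.29,0.29,0.29,0.29,0.29,0.29,0.29],
)

```text
clock: 5.3
tool_pos: [0.4352, 0.0358, 0.1383]
ee_rot: [0.167, -0.687, 0.167, 0.687]
ft_force: [-0.4, 0.1, -0.5]
gripper_width: 0.0247
```

drive_tool(
  slide=[
    [0.05,0,0],
    [0.08,0,0],
    [0.08,0,0],
    [0.08,0,0],
  ],
  yaw=[0,0,0,0],
)

```text
clock: 5.8
tool_pos: [0.4359, 0.0365, 0.0591]
ee_rot: [-0.167, 0.687, -0.167, -0.687]
ft_force: [0.9, 0.2, -0.4]
gripper_width: 0.0245
```

```bash
python3 - <<'E'
from h import *
go(.43772,.03534,.035,-117.2)
d=cap('wrist','w2.png'); cap('side','s2.png')
im=np.hstack([cv2.resize(cv2.imread('pics/w2.png'),(440,330)),cv2.resize(cv2.imread('pics/s2.png')[170:335,200:420],(360,330)[:2])])
cv2.imwrite('pics/c2.png',im)
H=np.radians(-27.2); ex=np.array([np.cos(H),np.sin(H)]); ey=np.array([-ex[1],ex[0]]); o=np.array([.5489,-.0218])
w=cloud(d); q=np.stack([(w[...,:2]-o)@ex,(w[...,:2]-o)@ey,w[...,2]],-1)*1000
br=d['frame'].min(-1)>140
for v in range(60,470,30):
    r=q[v]; 
    i=[u for u in range(200,640-200) if abs(r[u,1])<70]
    if i: print(v,[tuple(r[u].round().astype(int)) if np.isfinite(r[u,0]) else None for u in range(220,431,35)])
np.save('q2.npy',q)
E
```

```text
t 5.8 pos [0.4359 0.0365 0.0591] head -117.25 tilt [-1.    -0.    -0.001] slide [ 0.0241  0.0002 -0.0022] yaw -0.0009 F [ 0.9  0.2 -0.4] w 0.0245
60 [(np.int64(-33), np.int64(43), np.int64(0)), (np.int64(-33), np.int64(28), np.int64(0)), (np.int64(-33), np.int64(13), np.int64(1)), (np.int64(-33), np.int64(-2), np.int64(1)), (np.int64(-33), np.int64(-17), np.int64(1)), (np.int64(-33), np.int64(-31), np.int64(1)), (np.int64(-33), np.int64(-46), np.int64(0))]
90 [(np.int64(-45), np.int64(44), np.int64(0)), (np.int64(-45), np.int64(29), np.int64(0)), (np.int64(-47), np.int64(8), np.int64(71)), (np.int64(-47), np.int64(-1), np.int64(70)), (np.int64(-47), np.int64(-11), np.int64(71)), (np.int64(-45), np.int64(-32), np.int64(1)), (np.int64(-45), np.int64(-47), np.int64(0))]
120 [(np.int64(-58), np.int64(45), np.int64(0)), (np.int64(-58), np.int64(29), np.int64(0)), (np.int64(-55), np.int64(8), np.int64(71)), (np.int64(-55), np.int64(-1), np.int64(70)), (np.int64(-55), np.int64(-11), np.int64(70)), (np.int64(-58), np.int64(-33), np.int64(1)), (np.int64(-58), np.int64(-48), np.int64(0))]
150 
[... 2884 characters left out ...]
, np.int64(-24), np.int64(113))]
420 [(np.int64(-111), np.int64(20), np.int64(121)), (np.int64(-111), np.int64(13), np.int64(122)), (np.int64(-157), np.int64(11), np.int64(70)), (np.int64(-157), np.int64(-1), np.int64(70)), (np.int64(-220), np.int64(-21), np.int64(1)), (np.int64(-110), np.int64(-15), np.int64(122)), (np.int64(-110), np.int64(-22), np.int64(122))]
450 [(np.int64(-111), np.int64(18), np.int64(129)), (np.int64(-111), np.int64(12), np.int64(129)), (np.int64(-116), np.int64(6), np.int64(123)), (np.int64(-116), np.int64(-1), np.int64(124)), (np.int64(-117), np.int64(-8), np.int64(123)), (np.int64(-110), np.int64(-14), np.int64(129)), (np.int64(-110), np.int64(-20), np.int64(129))]
```

View pics/c2.png

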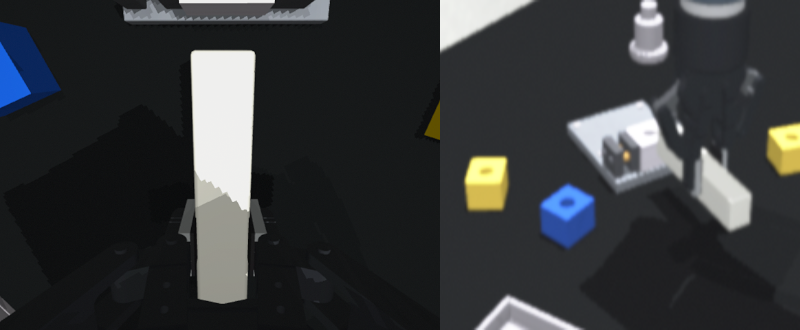

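The block is held level. Its top is at z 70 mm, its bottom is 18.5 mm below the TCP, and its front end is at holder x ≈ -42. In the wrist view it lines up with the channel (column 223 against a plate centre of 224). I'll lower it and push.

drive_tool(
  slide=[
    [0.015,0,0],
    [0.025,0,0],
    [0.025,0,0],
    [0.025,0,0],
  ],
  yaw=[0,0,0,0],
)

```text
clock: 6.4
tool_pos: [0.4351, 0.0367, 0.0331]
ee_rot: [0.166, -0.687, 0.166, 0.687]
ft_force: [0.2, -0.3, -1.4]
gripper_width: 0.0245
```

drive_tool(
  slide=[
    [0,0,-0.008],
    [0,0,-0.014],
    [0,0,-0.018],
    [0,0,-0.021],
    [0,0,-0.024],
    [0,0,-0.027],
    [0,0,-0.03],
    [0,0,-0.034],
    [0,0,-0.038],
  ],
  yaw=[0,0,0,0,0,0,0,0,0],
)

```text
clock: 7.52
tool_pos: [0.4654, 0.0201, 0.0326]
ee_rot: [0.166, -0.685, 0.167, 0.69]
ft_force: [-9.7, 9.2, 4.4]
gripper_width: 0.0249
```

The push force is about 13 N, as expected, and the spacer is sliding. I'll keep going.

drive_tool(
  slide=[
    [0,0,-0.004],
    [0,0,-0.008],
    [0,0,-0.012],
    [0,0,-0.016],
    [0,0,-0.02],
    [0,0,-0.024],
    [0,0,-0.027],
    [0,0,-0.03],
    [0,0,-0.033],
    [0,0,-0.036],
    [0,0,-0.039],
    [0,0,-0.039],
  ],
  yaw=[0,0,0,0,0,0,0,0,0,0,0,0],
)

```text
clock: 9.02
tool_pos: [0.5042, 0.0013, 0.0333]
ee_rot: [-0.167, 0.687, -0.166, -0.687]
ft_force: [1.5, 0.4, -1.0]
gripper_width: 0.0245
```

```bash
cat >> h.py <<'E'
H=np.radians(-27.2); ex=np.array([np.cos(H),np.sin(H)]); ey=np.array([-ex[1],ex[0]]); o=np.array([.5489,-.0218])
def hol(w): return np.stack([(w[...,:2]-o)@ex,(w[...,:2]-o)@ey,w[...,2]],-1)*1000
E
python3 - <<'E'
from h import *
go(.43772,.03534,.035,-117.2)
print(hol(arm.read_state()['tool_pos']))
d=cap('top','t3.png'); q=hol(cloud(d))
m=(q[...,2]>34)&(q[...,2]<48)&(q[...,0]>20)&(q[...,0]<110)&(abs(q[...,1])<50); p=q[m]
print(m.sum()); 
if m.sum(): print(cv2.minAreaRect(p[:,:2].astype(np.float32)))
cap('side','s3.png'); im=np.hstack([cv2.resize(cv2.imread('pics/%s3.png'%n)[a:b,c:e],(400,300)) for n,a,b,c,e in [('top',130,310,240,480),('side',170,320,220,420)]]); cv2.imwrite('pics/c3.png',im)
E
```

```text
t 9.03 pos [0.5042 0.0013 0.0333] head -117.24 tilt [-1.    -0.    -0.001] slide [-0.0017  0.0002  0.0747] yaw -0.0007 F [ 1.5  0.4 -1. ] w 0.0245
[-50.33792036   0.12244505  33.34837562]
392
((54.898765563964844, 0.02051544189453125), (39.020362854003906, 44.4642448425293), 1.5830670595169067)[ WARN:0@2.469] global loadsave.cpp:275 findDecoder imread_('pics/top3.png'): can't open/read file: check file path/integrity
Traceback (most recent call last):
TypeError: 'NoneType' object is not subscriptable
```

The spacer's centre is at holder x = 55 mm, y = 0, well clear of the jaws. Next I'll retreat along the channel and lay the block on the bench.

drive_tool(
  slide=[
    [0,0,0.01],
    [0,0,0.03],
    [0,0,0.06],
    [0,0,0.085],
    [0,0,0.095],
    [0,0,0.095],
    [0.006,0,0.095],
    [0.01,0,0.095],
    [0.013,0,0.095],
    [0.014,0,0.095],
    [0.014,0,0.095],
  ],
  yaw=[0,0,0,0,0,0,0,0,0,0,0],
)

```text
clock: 10.5
tool_pos: [0.4193, 0.0449, 0.0192]
ee_rot: [0.166, -0.687, 0.167, 0.687]
ft_force: [-0.2, -0.2, -2.0]
gripper_width: 0.0245
```

drive_tool(
  slide=[
    [0.0005,0,0],
    [0.0005,0,0],
    [0.0005,0,0],
    [0.0005,0,0],
    [0.0005,0,0],
    [0.0005,0,0],
  ],
  yaw=[0,0,0,0,0,0],
  fingers=0,
)

```text
clock: 11.25
tool_pos: [0.4192, 0.045, 0.0188]
ee_rot: [-0.166, 0.687, -0.166, -0.687]
ft_force: [-0.7, -0.1, 0.7]
gripper_width: 0.0851
```

drive_tool(
  slide=[
    [-0.02,0,0],
    [-0.06,0,0],
    [-0.12,0,0],
    [-0.12,0,0],
  ],
  yaw=[0,0,0,0],
)

```text
clock: 11.75
tool_pos: [0.422, 0.0452, 0.1426]
ee_rot: [-0.167, 0.69, -0.165, -0.685]
ft_force: [0.1, 0.2, -0.0]
gripper_width: 0.0855
```

```bash
python3 - <<'E'
from h import *
g=o+.055*ex; go(*g,.14,-117.2)
d=cap('top'); q=hol(cloud(d)); p=q[(q[...,2]>20)&(q[...,2]<45)&(q[...,0]<-40)&(q[...,0]>-240)&(abs(q[...,1])<40)]
print(len(p),cv2.minAreaRect(p[:,:2].astype(np.float32)),np.percentile(p[:,2],[5,50,95]))
E
```

```text
t 11.75 pos [0.422  0.0452 0.1426] head -117.23 tilt [-1.    -0.004 -0.007] slide [ 0.004   0.0016 -0.1985] yaw -0.0005 F [ 0.1  0.2 -0. ] w 0.0855
590 ((-93.80491638183594, 1.1157360076904297), (26.015127182006836, 64.18286895751953), 89.8314437866211) [26.10128619 28.53441596 30.80463132]
```

The block lies flat: its top reads 28.5 mm, the same as at the start. Next I'll move above the spacer.

drive_tool(
  slide=[
    [0,0,-0.197],
    [0,0,-0.197],
    [0,0,-0.197],
    [0,0,-0.197],
    [0,0,-0.197],
    [0,0,-0.197],
    [0,0,-0.197],
  ],
  yaw=[0,0,0,0,0,0,0],
)

```text
clock: 12.68
tool_pos: [0.5933, -0.0445, 0.1387]
ee_rot: [0.166, -0.687, 0.166, 0.688]
ft_force: [0.1, 1.0, 1.2]
gripper_width: 0.0858
```

```bash
python3 - <<'E'
from h import *
g=o+.055*ex; go(*g,.027,-117.2)
d=cap('wrist','w4.png'); q=hol(cloud(d)); p=q[(q[...,2]>34)&(q[...,2]<50)&(q[...,0]>24)&(q[...,0]<110)&(abs(q[...,1])<50)]
print(len(p),cv2.minAreaRect(p[:,:2].astype(np.float32)))
E
```

```text
t 12.68 pos [ 0.5933 -0.0445  0.1387] head -117.18 tilt [-1.     0.     0.001] slide [ 1.117e-01  1.000e-04 -5.200e-03] yaw 0.0003 F [0.1 1.  1.2] w 0.0858
4768 ((54.21681213378906, -2.8035717010498047), (44.09034729003906, 41.039573669433594), 89.96636962890625)
```

View pics/w4.png

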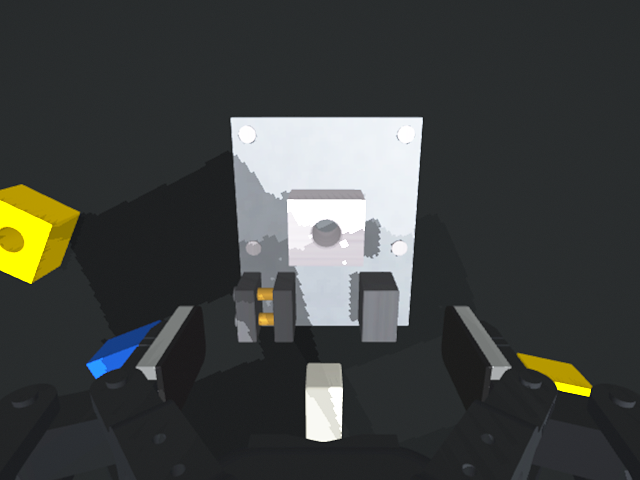

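The wrist view shows the spacer upright on the ledge at (326,232), clear of the jaws, with the block on the bench behind. Next I'll descend and grip it across y.

drive_tool(
  slide=[
    [0.04,0.001,-0.005],
    [0.08,0.001,-0.005],
    [0.1,0.001,-0.005],
    [0.107,0.001,-0.005],
    [0.107,0.001,-0.005],
    [0.107,0.001,-0.005],
  ],
  yaw=[0,0,0,0,0,0],
)

```text
clock: 13.48
tool_pos: [0.5993, -0.0484, 0.0331]
ee_rot: [-0.167, 0.688, -0.166, -0.687]
ft_force: [0.5, 0.8, -0.5]
gripper_width: 0.0855
```

drive_tool(
  slide=[
    [0,0,0],
    [0,0,0],
    [0,0,0],
    [0,0,0],
    [0,0,0],
    [0,0,0],
  ],
  yaw=[0,0,0,0,0,0],
  fingers=1,
  squeeze=50,
)

```text
clock: 14.22
tool_pos: [0.5988, -0.0484, 0.0324]
ee_rot: [-0.167, 0.688, -0.166, -0.687]
ft_force: [-1.0, -0.7, 4.8]
gripper_width: 0.0431
```

drive_tool(
  slide=[
    [-0.015,0,0],
    [-0.05,0,0],
    [-0.1,0,0],
    [-0.13,0,0],
    [-0.13,0,0],
  ],
  yaw=[0,0,0,0,0],
)

```text
clock: 14.85
tool_pos: [0.6, -0.0485, 0.165]
ee_rot: [-0.167, 0.689, -0.166, -0.685]
ft_force: [-0.1, -0.1, -1.2]
gripper_width: 0.0429
```

```bash
python3 -c "
from h import *
go(.4513,.3234,.16,-85.6)"
```

```text
t 14.85 pos [ 0.6    -0.0485  0.165 ] head -117.22 tilt [-1.    -0.002 -0.005] slide [ 0.0041 -0.2626  0.3024] yaw -0.5519 F [-0.1 -0.1 -1.2] w 0.0429
```

drive_tool(
  slide=[
    [0,-0.02,0.023],
    [0,-0.055,0.063],
    [0,-0.09,0.104],
    [0,-0.125,0.144],
    [0,-0.16,0.184],
    [0,-0.195,0.225],
    [0,-0.23,0.265],
    [0,-0.25,0.288],
    [0,-0.262,0.302],
    [0,-0.262,0.302],
    [0,-0.262,0.302],
  ],
  yaw=[-0.06,-0.12,-0.18,-0.24,-0.3,-0.36,-0.42,-0.48,-0.55,-0.55,-0.55],
)

```text
clock: 16.23
tool_pos: [0.4498, 0.3218, 0.1614]
ee_rot: [-0.026, -0.706, -0.026, 0.707]
ft_force: [0.4, 0.0, -1.4]
gripper_width: 0.0433
```

```bash
python3 - <<'E'
from h import *
go(.4513,.3234,.0275,-85.6)
d=cap('side','s5.png'); e=cap('wrist','w5.png')
cv2.imwrite('pics/c5.png',np.hstack([cv2.resize(cv2.imread('pics/s5.png')[190:460,100:460],(400,300)),cv2.resize(cv2.imread('pics/w5.png'),(400,300))]))
w=cloud(e); 
for v,u in [(300,325),(330,325),(360,325),(390,325),(420,325)]: print(w[v,u].round(4))
E
```

```text
t 16.23 pos [0.4498 0.3218 0.1614] head -85.77 tilt [-1.     0.001  0.001] slide [ 0.1339 -0.0016 -0.0017] yaw -0.003 F [ 0.4  0.  -1.4] w 0.0433
[0.466  0.3215 0.1715]
[0.439  0.3194 0.1447]
[0.4398 0.3195 0.1661]
[0.4317 0.319  0.1717]
[ 0.2639  0.3056 -0.    ]
```

View pics/c5.png

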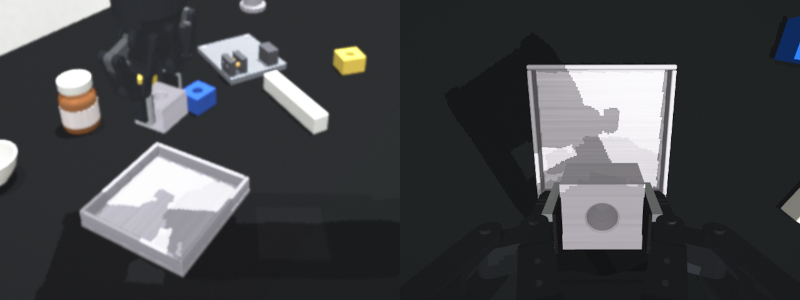

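The spacer is held level above the tray; its bottom is 20 mm below the TCP and the tray floor is at z 5 mm. I'll lower it gently.

drive_tool(
  slide=[
    [0.04,-0.001,-0.001],
    [0.08,-0.001,-0.001],
    [0.11,-0.001,-0.001],
    [0.122,-0.001,-0.001],
    [0.128,-0.001,-0.001],
    [0.131,-0.001,-0.001],
    [0.133,-0.001,-0.001],
    [0.134,-0.001,-0.001],
    [0.134,-0.001,-0.001],
  ],
  yaw=[0,0,0,0,0,0,0,0,0],
)

```text
clock: 17.45
tool_pos: [0.4507, 0.324, 0.0281]
ee_rot: [0.026, 0.707, 0.027, -0.706]
ft_force: [0.4, -0.2, -1.9]
gripper_width: 0.043
```

drive_tool(
  slide=[
    [0.001,0,0],
    [0.0015,0,0],
    [0.002,0,0],
    [0.0025,0,0],
    [0.003,0,0],
    [0.003,0,0],
  ],
  yaw=[0,0,0,0,0,0],
)

```text
clock: 18.2
tool_pos: [0.4506, 0.3239, 0.0254]
ee_rot: [-0.026, -0.707, -0.026, 0.707]
ft_force: [-1.8, -2.4, 8.8]
gripper_width: 0.0432
```

It has touched down at about 9 N. I'll open the fingers (85 mm opening, 114 mm over the backs, against a 140 mm inner width) and rise.

drive_tool(
  slide=[
    [0,0,0],
    [0,0,0],
    [0,0,0],
    [0,0,0],
    [0,0,0],
  ],
  yaw=[0,0,0,0,0],
  fingers=0.3,
)

```text
clock: 18.82
tool_pos: [0.4506, 0.3238, 0.0247]
ee_rot: [-0.026, -0.707, -0.026, 0.707]
ft_force: [-0.2, 0.6, 0.8]
gripper_width: 0.0597
```

drive_tool(
  slide=[
    [-0.015,0,0],
    [-0.05,0,0],
    [-0.1,0,0],
    [-0.15,0,0],
    [-0.2,0,0],
    [-0.2,0,0],
    [-0.2,0,0],
  ],
  yaw=[0,0,0,0,0,0,0],
)

```text
clock: 19.7
tool_pos: [0.4504, 0.3236, 0.2252]
ee_rot: [0.026, 0.707, 0.027, -0.706]
ft_force: [0.4, 0.4, -1.0]
gripper_width: 0.0598
```

```bash
python3 - <<'E'
from h import *
cap('side','s6.png'); e=cap('wrist','w6.png')
cv2.imwrite('pics/c6.png',np.hstack([cv2.resize(cv2.imread('pics/s6.png')[160:460,60:460],(400,300)),cv2.resize(cv2.imread('pics/w6.png'),(400,300))]))
w=cloud(e); p=w[(w[...,2]>.03)&(w[...,2]<.06)&(np.hypot(w[...,0]-.45,w[...,1]-.32)<.06)]
print(len(p),cv2.minAreaRect((p[:,:2]*1000).astype(np.float32)),np.median(p[:,2])); print(arm.read_state()['clock'],arm.read_state()['gripper_width'])
E
```

```text
2447 ((448.20379638671875, 322.56854248046875), (40.186744689941406, 43.903480529785156), 4.6728692054748535) 0.03523862120714273
19.8 0.05960418109634111
```

View pics/c6.png

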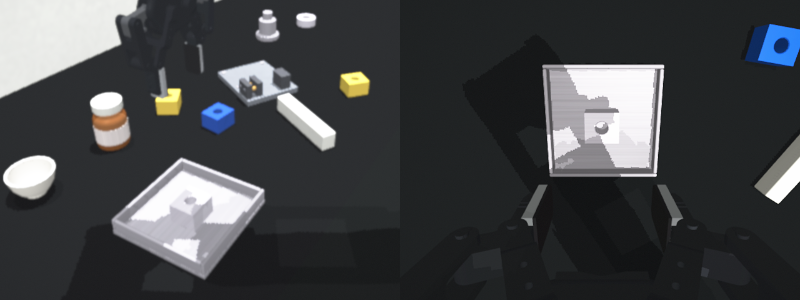

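The spacer stands upright in the tray with its top at 35 mm (5 + 30). The block is flat on the bench and the gripper is clear, so I'll hand the job in.

```bash
python3 -c "
from station import arm
print(arm.finish_job())"
```

```text
the job is handed in; nothing more can be done
None
```

The job is done and handed in at about 20 s of the 70 s allowed; `finish_job()` gives no verdict.

- **Knocking out:** I gripped the white block and pushed the spacer along the jaws from the side without a ledge, at about 13 N. The spacer stopped free on the ledge with its centre at holder x ≈ 55 mm; it needed to pass 38 mm.
- **Block:** I backed it out of the channel and laid it flat on the bench. Its top reads 28.5 mm, the same as before I picked it up.
- **Spacer:** I lifted it from the ledge and set it down in the tray, touching down at about 9 N.

**Last checks:** The final wrist picture and depth show the spacer upright near the tray's centre, with its top at 35 mm as expected. The gripper is open and about 200 mm above it.

**Disagreement:** Before the grasp, the top and wrist cameras differed by about 3 mm on the spacer's sideways position. That was within the grip's margin and had no effect. No other check failed.

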